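# Open a child-locked tablet box: hold its spring plunger down and slide the lid past

## Task

Open the box of dishwasher tablets with your fingertips only, gripping and lifting nothing. First push the food tin that stands in the lid's way along the worktop until it is clear of the lid's path; then, in the lid's finger hole, press the steel spring plunger down below the lid and keep it down while you push the lid over it, and on until the lid is fully open against its stop and the plunger has sprung up again in front of it. The food tin must stay upright and must not be struck by the lid; leave everything else where it stands, and finish with the hand clear.

Things in the scene. Friction and masses are not known exactly. Their poses are not given: they have to be found in the camera images.
- caddy: White plastic tablet box, standing firmly (it cannot be moved): 240 mm long (its x), 140 wide (y), rims of the sides and front 60 above the worktop. Origin at the centre of its underside. Its lock end, with the plunger, is at -x; the lid opens toward +x and comes out over the low wall at the +x end, up to 150 mm beyond it.
- lid (a joint): How far the flat light-wood sliding lid is open, m: 0 shut, 0.150 fully open at its stop. It is 6 mm thick, 126 wide, 235 long and runs in grooves along the box's x, its top 56 mm and underside 50 mm above the worktop. It slides with about 1.5 N of friction, more while it rubs on the plunger, and stays where it is left.
- lid_hole (a point): Centre of the finger hole near the lid's lock end, at the height of the lid's top; it moves with the lid. The hole is rectangular, 52 mm along the box's x, 56 along y, and goes right through. The lid is pushed by the hole's +x edge (26 mm from this point). Beside the plunger the space below the hole is free down to 36 mm above the worktop.
- plunger (a joint): How far the spring plunger is pressed down, m: 0 up, 0.018 at the bottom. Up, it blocks the 12 mm strip of lid between the hole and the lid's lock end; more than 0.012 down, the lid passes over it. Its spring pushes with 2 N (up) to 6.5 N (down) and lifts it when nothing holds it. From about 3 mm of lid travel the strip itself keeps it down; past about 63 mm it springs up.
- plunger_top (a point): Centre of the top face of the spring plunger, a ribbed flat steel pad 47 mm (box x) by 50 mm (y) that nearly fills the finger hole while the lid is shut; 62 mm above the worktop when up. It moves straight down only and does not move with the lid.
- tin: Squat round food tin with a gold-coloured top and a green label, loose, 75 mm in diameter, 58 tall, standing beyond the +x end of the box in the lid's path. Origin at the centre of its underside. The path is clear when the tin's centre is more than 103 mm to either side of the box's long axis (or more than 310 mm from the box's centre along +x).
- mug_blue: Bystander, to be left alone (sizes in mm): blue and white mug with a handle, 78 mm across, 92 tall. Origin at the centre of its underside.
- kitchen_timer: Bystander, to be left alone (sizes in mm): round white-topped kitchen timer, 66 across, 57 tall. Origin at the centre of its underside.
- salt_shaker: Bystander, to be left alone (sizes in mm): small glass and grey salt shaker, 44 across, 90 tall. Origin at the centre of its underside.
- tea_canister: Bystander, to be left alone (sizes in mm): cream canister with a lid knob, 102 across, 140 tall. Origin at the centre of its underside.
- washing_up_liquid: Bystander, to be left alone (sizes in mm): bottle of washing-up liquid, 244 tall. Origin at the centre of its underside.
- teaspoon: Bystander, to be left alone (sizes in mm): steel teaspoon lying flat, 130 long. Origin at the centre of its underside.
- lemon: Bystander, to be left alone (sizes in mm): lemon, 71 long, 51 high. Origin at the centre of its underside.
Not all that is in view belongs to the job. What is shaped like the tin but orange or purple is not meant.

How it is judged:
By the outcome, as a careful person would: the job done as asked, in the order asked, and still so for the second after the job is handed in, with the robot touching nothing.
It also fails if it takes over 51 s, if anything falls off the work surface, if the arm or the gripper's body presses on something with over 40 N, if the wrist force passes 120 N, or if a joint passes its speed limit or range.

## Robot

A 6-joint arm with a two-finger parallel gripper is mounted at the origin on a cart in front of the work surface, level with it; the furniture and walls round the work are solid. World frame = base frame: x ahead of the robot, y to its left, z up, the work surface at z = 0. Lengths are in m, angles in degrees, forces in N, time in s.
With the tool pointing down it reaches from about 0.275 to 0.725 m from the base axis. Payload 15.9 kg.
Tool frame: the origin (TCP) lies on the front face of the gripper's body, between the roots of the fingers; the fingertips stand 73 mm ahead of it and the grasp point (between the pads) lies 54 mm ahead of it (env.grip_depth is the distance from the TCP to the grasp point, in m); z points along the fingers, y is the line along which they close (so a half turn about z gives the same grasp; the last joint's range is limited). The gripper opens to 85 mm and grips with 20 to 120 N. Pads are 22 mm wide; open, the fingers measure 114 mm over their backs; the gripper's body (76 mm by 85 mm) begins 54 mm behind the grasp point. The pads swing forward as they close: fully open they stand 13 mm farther back than shut.
Start: joints at [76.719, 12.198, -1.971, 75.831, 0, 90], TCP at [0.115, 0.487, 0.304] pointing down, gripper open.
Joint ranges: [-170.91, 170.91], [-42.67, 98.43], [-65.05, 77.54], [-120.47, 116.71], [-90, 82.35], [-180, 180]. Speed limits (degrees/s): [108.29, 108.29, 136.94, 147.25, 180, 180].

## Interface

Orientations are given as [roll, pitch, yaw] about the fixed x, y, z axes, in that order (R = Rz(yaw) Ry(pitch) Rx(roll)).
In Python, from plant import env gives the robot as it stands.
- The arm moves only by the shell command python3 -m jog 'ROWS' [FORCE]. ROWS is a JSON object of lists of equal length, an entry for each row: "dr": the turn, a rotation vector about the tool's x, y, z normalised to -1 to 1, where 1 is 30 degrees, a list of three; "linear": the shift along the tool's x, y, z normalised to -1 to 1, where 1 is 200 mm, a list of three; "gripper": the opening, from 0 (shut) to 1 (fully open). In form: {"dr": [[wx, wy, wz], ...], "linear": [[tx, ty, tz], ...], "gripper": [gripper, ...]}. A call has 1 to 12 rows; each row is the pose to reach, as a shift and turn from the pose commanded when the call began, along the tool's axes at that moment; what a row does not reach only later rows make up. A row lasts 1/10 s, in which the tool goes at most 50 mm and 8.59 degrees, less where a joint would pass 70% of its speed; a pose out of reach is approached as far as the arm can. A call with a number of a shift or a turn outside -1 to 1 is refused whole. A call with a gripper value outside its range is refused whole. The fingers move at their own pace and stop on an object; FORCE is the grip in N (left out, the last holds). Time passes only in rows, so rows that repeat a pose let the fingers close. It gives the time, the measured TCP pose, the force, the opening and the grip force at its end, in the units of the state.
- env.state(): the state, without advancing time (a new reading comes with each control period).
- env.capture(name): name is "scene" or "top" or "wrist"; returns (picture, depth): 384x512x3 uint8, blue, green, red; 384x512 float32, m along the optical axis (not along the pixel's ray), 0 where there is no reading.
- env.calibration(name): a dict with "mtx" (3x3 intrinsics, pixels), "distortion" ([k1, k2, p1, p2, k3] as OpenCV has them; the pictures are not rectified), "R" (3x3) and "t" (3): a world point X has camera coordinates R X + t. Camera axes: x right, y down, z forward; pixel columns grow to the right and rows downward; lengths in m; the calibration is good to about 2 mm. A picture is of the moment at which its call begins: read the wrist's pose just before it. calibration takes no time and is no camera call; for the wrist camera it gives the pose at the moment of the call.
- env.sign_off(): hands the job in; it is judged then, once.
The state is a dict: "time_s": time; "qpos": joint angles; "joint_velocities": joint speeds; "tau": joint torques, N m; "ee_pos": TCP position; "ee_rot": TCP orientation; "ft_force": force on the tool from outside, world axes, zero at the start; "torque": the same for the moment, N m; "gripper_width": opening from 0.0 (shut) to 1.0 (fully open); "gripper_force": force on a finger pad.
Only numpy, scipy, OpenCV 4.12 (cv2) and the standard library are available. Lean on these libraries where they do the work, as an engineer would, in place of code of your own. Each camera call takes 0.05 s, during which the arm holds its last target. There are 200 camera calls.

## Working session

There is one attempt and no reset: what is moved stays moved. The work goes in short steps, Python scripts to look and compute and a shell command to move; the robot and the scene stay as the last step left them, time stands still between calls to the robot, and variables do not carry over. Pictures are saved under pics/ and viewed, at most 10 in all, crops included, and the job is handed in when it is done.

```bash
ls; mkdir -p pics; cat > h.py <<'E'
import numpy as np, cv2
from plant import env
def ray(name,uv,z,cal=None):
    c=cal or env.calibration(name); K=np.array(c["mtx"]);R=np.array(c["R"]);t=np.array(c["t"])
    p=cv2.undistortPoints(np.array(uv,float).reshape(-1,1,2),K,np.array(c["distortion"])).reshape(-1,2)
    d=np.c_[p,np.ones(len(p))]@R; o=-R.T@t
    return o+d*((z-o[2])/d[:,2])[:,None]
def pts(name,dep):
    c=env.calibration(name); K=np.array(c["mtx"]);R=np.array(c["R"]);t=np.array(c["t"])
    h,w=dep.shape; u,v=np.meshgrid(np.arange(w),np.arange(h))
    p=cv2.undistortPoints(np.stack([u,v],-1).reshape(-1,1,2).astype(float),K,np.array(c["distortion"])).reshape(-1,2)
    P=np.c_[p,np.ones(len(p))]*dep.reshape(-1,1)
    return ((P-t)@R).reshape(h,w,3)
E
python3 - <<'E'
from h import *
s=env.state(); print(s["ee_pos"],s["ee_rot"],s["time_s"])
for n in("top","scene"):
    im,d=env.capture(n); cv2.imwrite(f"pics/{n}0.png",im); np.save(n+"0.npy",d)
E
```

```text
pics
[0.11480255 0.48636637 0.30341381] [-1.79935273e+02 -1.96476566e-04  1.66718582e+02] 0.0
```

View pics/top0.png

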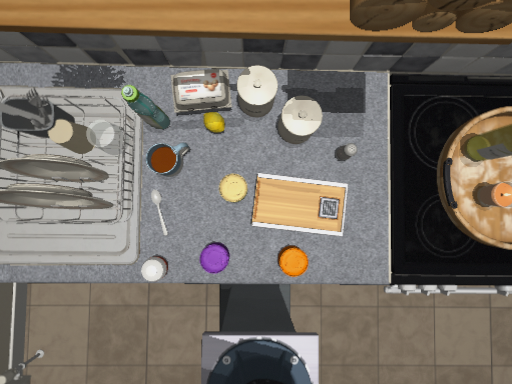

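View pics/scene0.png

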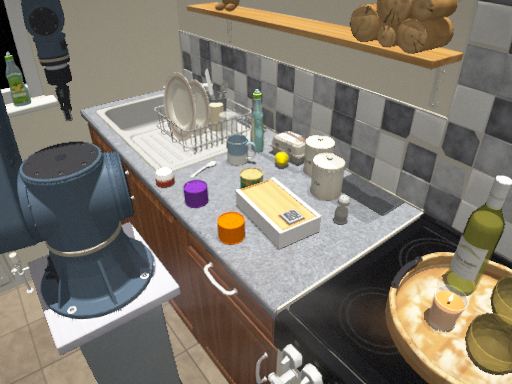

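The top view shows the box with corners around (259,176), (347,185), (342,234), (252,225) and the plunger at (329,208), at the right-hand lock end. Tin candidates are gold (233,188), purple (214,257) and orange (293,261). I choose the gold one, which stands beyond the lid's left end. The scene view agrees, with its green label at (251,178).

```bash
python3 - <<'E'
from h import *
im=cv2.imread("pics/top0.png"); d=np.load("top0.npy"); P=pts("top",d)
hsv=cv2.cvtColor(im,cv2.COLOR_BGR2HSV)
z=P[...,2]
def near(c,r):
    m=np.zeros(z.shape,np.uint8); cv2.circle(m,c,r,255,-1); return m>0
print("base dir", ray("top",[[260,330],[260,200],[200,200]],0).round(3))
# tin top
for nm,c,r in(("tin",(233,188),20),("purple",(214,257),22),("orange",(293,261),22),("mug",(163,158),30),("lemon",(214,122),16),("canB",(300,119),28),("canA",(257,91),28),("salt",(347,151),14),("timer",(154,268),18),("spoon",(160,212),30)):
    m=near(c,r)&(z>(.02 if nm!="spoon" else .004)); q=P[m]
    lo,hi=np.percentile(q,2,0),np.percentile(q,98,0)
    print(nm,lo.round(3),hi.round(3),((lo+hi)/2).round(3))
m=near((233,188),20)&(hsv[...,1]>80)&(hsv[...,2]>150)
c,_=cv2.findContours(m.astype(np.uint8),0,1); c=max(c,key=cv2.contourArea);(e,rr)=cv2.minEnclosingCircle(c)
print("tin circ",e,rr,ray("top",[e],.058))
m=((z>.04)&(z<.075)&near((300,205),62)).astype(np.uint8)
m=cv2.morphologyEx(m,cv2.MORPH_OPEN,np.ones((5,5)))
n,l,st,ce=cv2.connectedComponentsWithStats(m); k=l[207,300]; 
c,_=cv2.findContours((l==k).astype(np.uint8),0,1); c=max(c,key=cv2.contourArea)
w=ray("top",c.reshape(-1,2),.06)[:,:2].astype(np.float32)
rect=cv2.minAreaRect(w*1000);print("box",rect,cv2.boxPoints(rect).round(1).tolist(),st[k])
crop=cv2.resize(im[140:290,180:380],None,fx=4,fy=4,interpolation=cv2.INTER_CUBIC);cv2.imwrite("pics/crop0.png",crop)
E
```

```text
base dir [[ 0.16  -0.002  0.   ]
 [ 0.515  0.002  0.   ]
 [ 0.513  0.169  0.   ]]
tin [0.51  0.041 0.052] [0.578 0.109 0.06 ] [0.544 0.075 0.056]
purple [0.328 0.087 0.029] [0.397 0.157 0.06 ] [0.362 0.122 0.045]
orange [ 0.32  -0.118  0.029] [ 0.391 -0.048  0.061] [ 0.355 -0.083  0.045]
mug [0.577 0.2   0.024] [0.653 0.292 0.093] [0.615 0.246 0.059]
lemon [0.699 0.106 0.027] [0.761 0.16  0.053] [0.73  0.133 0.04 ]
canB [ 0.674 -0.137  0.032] [ 0.767 -0.044  0.138] [ 0.72  -0.091  0.085]
canA [ 0.748 -0.026  0.027] [0.885 0.064 0.137] [0.816 0.019 0.082]
salt [ 0.628 -0.242  0.024] [ 0.664 -0.205  0.092] [ 0.646 -0.223  0.058]
timer [0.304 0.251 0.024] [0.361 0.307 0.06 ] [0.332 0.279 0.042]
spoon [0.418 0.033 0.004] [0.538 0.351 0.966] [0.478 0.192 0.485]
tin circ (232.66891479492188, 187.3581085205078) 14.042798042297363 [[0.54558814 0.07596445 0.058     ]]
box ((504.03143310546875, -98.71194458007812), (239.6859588623047, 139.66136169433594), 83.99933624267578) [[422.1000061035156, -210.60000610351562], [561.0, -225.1999969482422], [586.0, 13.199999809265137], [447.1000061035156, 27.799999237060547]] [ 252  174   95   62 4742]
```

View pics/crop0.png

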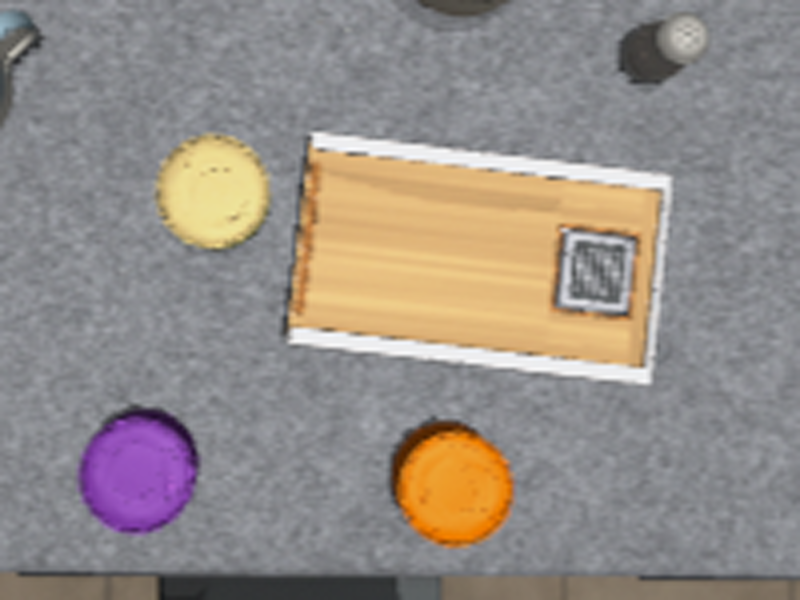

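The crop confirms the choice: gold tin at crop (213,190), purple and orange clearly different, and the ribbed steel plunger at crop (598,270). I'll push the tin along +x (world), where the worktop is free, moving there first.

```bash
cat >> h.py <<'E'
from scipy.spatial.transform import Rotation as Ro
def to(p,yaw):
    s=env.state(); R=Ro.from_euler("xyz",s["ee_rot"],degrees=True); T=Ro.from_euler("xyz",[180,0,yaw],degrees=True)
    print("lin",(R.inv().apply(np.array(p)-s["ee_pos"])/.2).round(3),"dr",(np.degrees((R.inv()*T).as_rotvec())/30).round(3))
E
python3 -c "
from h import *
pl=ray('top',[[329.5,207.5]],.062)[0];print('pl',pl)
a=np.radians(84);ax=np.array([np.cos(a),np.sin(a)]);b=pl[:2]-[.504,-.0987];print(b@ax,b@[-ax[1],ax[0]])"
python3 -m jog '{"dr":[[0,0,-0.443],[0,0,-0.443],[0,0,-0.443],[0,0,-0.443],[0,0,-0.443],[0,0,-0.443],[0,0,-0.443]],"linear":[[-1,-0.73,0],[-1,-0.73,0],[-1,-0.73,0],[-1,-0.73,0],[-1,-0.73,0],[-1,-0.73,0],[-1,-0.73,0]],"gripper":[0.47,0.47,0.47,0.47,0.47,0.47,0.47]}' 
python3 -c "
from h import *
to([.462,.077,.2],180)"
```

```text
pl [ 0.49606471 -0.17816355  0.062     ]
-0.07985769999080383 -0.0004143795547234478
time_s: 0.8
ee_pos: [0.2766, 0.2977, 0.3039]
ee_rot: [180.0, -0.0, 179.8]
ft_force: [-1.3, 0.6, -0.2]
gripper_width: 0.47
gripper_force: 0.0
lin [-0.93  -1.101  0.519] dr [ 0.    -0.    -0.006]
```

```bash

python3 -m jog '{"dr":[[0,0,0],[0,0,0],[0,0,0],[0,0,0],[0,0,0],[0,0,0],[0,0,0],[0,0,0]],"linear":[[-0.93,-1,0.3],[-0.93,-1,0.3],[-0.93,-1,0.3],[-0.93,-1,0.3],[-0.93,-1,0.3],[-0.93,-1,0.5],[-0.93,-1,0.5],[-0.93,-1,0.5]],"gripper":[0.47,0.47,0.47,0.47,0.47,0.47,0.47,0.47]}'
python3 - <<'E'
from h import *
c=env.calibration("wrist"); im,d=env.capture("wrist"); cv2.imwrite("pics/w1.png",im)
P=pts("wrist",d); hsv=cv2.cvtColor(im,cv2.COLOR_BGR2HSV)
m=(abs(P[...,2]-.058)<.008)&(hsv[...,0]>15)&(hsv[...,0]<35)&(hsv[...,1]>60)&(P[...,1]>.03)
q=P[m]; print(m.sum(), q.min(0) if m.sum() else 0, q.max(0) if m.sum() else 0)
to([.462,.077,.095],180)
E
```

```text
time_s: 1.6
ee_pos: [0.4613, 0.0994, 0.2029]
ee_rot: [-180.0, -0.2, -180.0]
ft_force: [-0.3, 0.5, 0.6]
gripper_width: 0.469
gripper_force: 0.0
4609 [0.50984855 0.05383221 0.05002208] [0.5842951  0.11459579 0.06129453]
lin [-0.002 -0.115  0.545] dr [ 0.    -0.002  0.003]
```

View pics/w1.png

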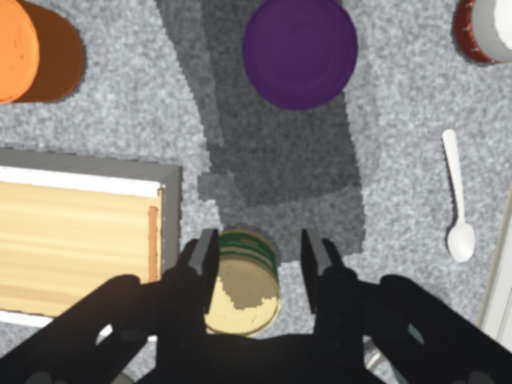

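The wrist view shows the green-and-gold tin at (243,285), right ahead of the fingers, with its edges matching x 0.510–0.584. I'll go down behind it.

```bash

python3 -m jog '{"dr":[[0,0,0],[0,0,0],[0,0,0],[0,0,0],[0,0,0],[0,0,0]],"linear":[[0,-0.115,0.2],[0,-0.115,0.4],[0,-0.115,0.5],[0,-0.115,0.545],[0,-0.115,0.545],[0,-0.115,0.545]],"gripper":[0.47,0.47,0.47,0.47,0.47,0.47]}'
python3 -m jog '{"dr":[[0,0,0],[0,0,0],[0,0,0],[0,0,0],[0,0,0],[0,0,0],[0,0,0],[0,0,0],[0,0,0],[0,0,0],[0,0,0],[0,0,0]],"linear":[[-0.05,0,0],[-0.1,0,0],[-0.13,0,0],[-0.16,0,0],[-0.19,0,0],[-0.22,0,0],[-0.25,0,0],[-0.28,0,0],[-0.31,0,0],[-0.34,0,0],[-0.37,0,0],[-0.4,0,0]],"gripper":[0.47,0.47,0.47,0.47,0.47,0.47,0.47,0.47,0.47,0.47,0.47,0.47]}'
python3 - <<'E'
from h import *
im,d=env.capture("top"); P=pts("top",d); hsv=cv2.cvtColor(im,cv2.COLOR_BGR2HSV)
m=(abs(P[...,2]-.058)<.006)&(hsv[...,0]>15)&(hsv[...,0]<35)&(hsv[...,1]>60)&(P[...,1]>.025)
q=P[m]; print(m.sum(), np.percentile(q,[1,99],axis=0))
E
```

```text
time_s: 2.25
ee_pos: [0.4628, 0.0765, 0.0964]
ee_rot: [180.0, 0.1, -179.9]
ft_force: [0.5, -0.2, -0.2]
gripper_width: 0.47
gripper_force: 0.0
time_s: 3.45
ee_pos: [0.5425, 0.0756, 0.0949]
ee_rot: [-180.0, -0.0, -180.0]
ft_force: [-2.2, 0.3, -1.4]
gripper_width: 0.474
gripper_force: 0.7
10 [[0.71618975 0.12601261 0.05204487]
 [0.73696715 0.13658225 0.0557436 ]]
```

```bash

python3 -m jog '{"dr":[[0,0,0],[0,0,0],[0,0,0],[0,0,0],[0,0,0],[0,0,0],[0,0,0],[0,0,0],[0,0,0],[0,0,0],[0,0,0],[0,0,0]],"linear":[[-0.03,0,0],[-0.06,0,0],[-0.09,0,0],[-0.12,0,0],[-0.15,0,0],[-0.18,0,0],[-0.21,0,0],[-0.24,0,0],[-0.27,0,0],[-0.3,0,0],[-0.32,0,0],[-0.33,0,0]],"gripper":[0.47,0.47,0.47,0.47,0.47,0.47,0.47,0.47,0.47,0.47,0.47,0.47]}'
python3 -m jog '{"dr":[[0,0,0],[0,0,0],[0,0,0],[0,0,0],[0,0,0],[0,0,0],[0,0,0],[0,0,0],[0,0,0]],"linear":[[0.1,0,0],[0.2,0,0],[0.3,0,0],[0.4,0,-0.1],[0.4,0,-0.3],[0.5,0,-0.5],[0.6,0,-0.5],[0.7,0,-0.5],[0.7,0,-0.5]],"gripper":[0.47,0.47,0.47,0.47,0.47,0.47,0.47,0.47,0.47]}'
python3 - <<'E'
from h import *
im,d=env.capture("top"); P=pts("top",d); hsv=cv2.cvtColor(im,cv2.COLOR_BGR2HSV)
cv2.imwrite("pics/top2.png",im)
m=(abs(P[...,2]-.058)<.006)&(hsv[...,0]>15)&(hsv[...,0]<35)&(hsv[...,1]>60)&(P[...,1]>.025)&(P[...,0]<.69)
q=P[m]; print(m.sum(), np.percentile(q,[1,99],axis=0))
to([.496,-.178,.2],84)
E
```

```text
time_s: 4.7
ee_pos: [0.6084, 0.0756, 0.0949]
ee_rot: [-180.0, -0.0, -180.0]
ft_force: [-3.5, -0.1, 2.7]
gripper_width: 0.474
gripper_force: 1.8
time_s: 5.6
ee_pos: [0.4666, 0.0756, 0.1954]
ee_rot: [180.0, 0.0, -180.0]
ft_force: [0.7, 0.6, 0.2]
gripper_width: 0.47
gripper_force: 0.0
614 [[0.61485762 0.03975399 0.05258678]
 [0.6837752  0.10839178 0.06015186]]
lin [-0.141 -1.268 -0.023] dr [2.000e-03 1.000e-03 3.201e+00]
```

View pics/top2.png

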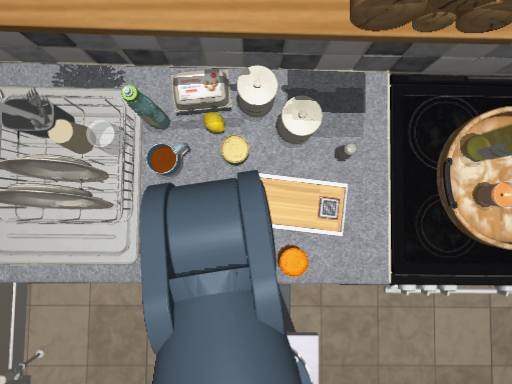

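Top view: the tin is upright at (235,150), 126 mm off the box axis, so the path is clear. Nothing else has moved. Next, over to the plunger with the fingers shut.

```bash

python3 -m jog '{"dr":[[0,0,1],[0,0,1],[0,0,1],[0,0,1],[0,0,1],[0,0,1]],"linear":[[-0.14,-1,0],[-0.14,-1,0],[-0.14,-1,0],[-0.14,-1,0],[-0.14,-1,0],[-0.14,-1,0]],"gripper":[0,0,0,0,0,0]}'
python3 -m jog '{"dr":[[0,0,1],[0,0,1],[0,0,1],[0,0,1],[0,0,1]],"linear":[[0,0,0],[0,0,0],[0,0,0],[0,0,0],[0,0,0]],"gripper":[0,0,0,0,0]}'
python3 -m jog '{"dr":[[0,0,1],[0,0,1],[0,0,1],[0,0,1],[0,0,1]],"linear":[[0,0,0],[0,0,0],[0,0,0],[0,0,0],[0,0,0]],"gripper":[0,0,0,0,0]}'
python3 -c "
from h import *
to([.496,-.178,.16],84);print(env.state()['qpos'])"
```

```text
time_s: 6.25
ee_pos: [0.4966, -0.1257, 0.1945]
ee_rot: [180.0, -0.0, 149.9]
ft_force: [-0.9, 0.7, 0.9]
gripper_width: -0.002
gripper_force: 0.0
time_s: 6.75
ee_pos: [0.4964, -0.1232, 0.1949]
ee_rot: [180.0, -0.0, 120.1]
ft_force: [0.9, 0.0, -0.3]
gripper_width: 0.0
gripper_force: 0.0
time_s: 7.25
ee_pos: [0.4962, -0.1236, 0.1949]
ee_rot: [180.0, -0.0, 90.2]
ft_force: [-0.2, -0.6, -0.1]
gripper_width: 0.001
gripper_force: 0.0
lin [-0.272 -0.002  0.174] dr [ 0.    -0.     0.205]
[-1.39908128e+01  1.61908735e+01 -1.28207756e+01  6.09880163e+01
  6.54391211e-03  7.58454105e+01]
```

```bash

python3 -m jog '{"dr":[[0,0,0.2],[0,0,0.2],[0,0,0.2],[0,0,0.2]],"linear":[[-0.27,0,0],[-0.27,0,0.17],[-0.27,0,0.17],[-0.27,0,0.17]],"gripper":[0,0,0,0]}'
python3 - <<'E'
from h import *
im,d=env.capture("wrist"); cv2.imwrite("pics/w2.png",im); np.save("w2.npy",d)
s=env.state();print(s["ee_pos"])
c=env.calibration("wrist");K=np.array(c["mtx"])
a=np.radians(84);ax=np.array([np.cos(a),np.sin(a)])
for nm,al,z in(("tip",None,.087),("plc",0,.062),("edge",.026,.056)):
    X=np.r_[s["ee_pos"][:2] if al is None else np.array([.496,-.178])+al*ax,z]
    uv,_=cv2.projectPoints(X[None],cv2.Rodrigues(np.array(c["R"]))[0],np.array(c["t"]),K,np.array(c["distortion"]))
    print(nm,uv.ravel().round(1))
E
```

```text
time_s: 7.65
ee_pos: [0.4957, -0.1776, 0.161]
ee_rot: [-179.9, -0.0, 84.2]
ft_force: [0.6, -0.6, 0.1]
gripper_width: 0.001
gripper_force: 0.0
[ 0.4962374  -0.17757569  0.16174105]
tip [259.9 239.5]
plc [259.5 220.9]
edge [259.6 174.6]
```

View pics/w2.png

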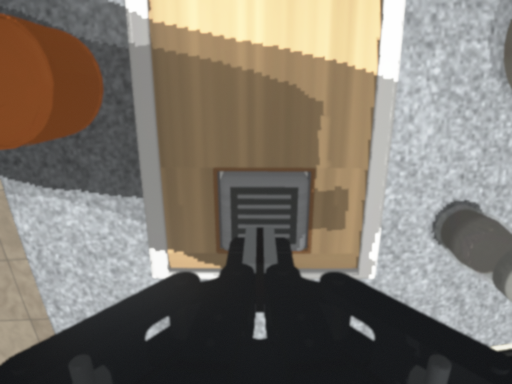

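The wrist view shows the plunger pad centred at about (263,210), and the hole's far edge at v≈169. That is roughly 2–3 mm from my estimate. I'll correct by that and press.

```bash

python3 -m jog '{"dr":[[0,0,0],[0,0,0],[0,0,0],[0,0,0],[0,0,0],[0,0,0]],"linear":[[0.025,0.01,0.05],[0.025,0.01,0.09],[0.025,0.01,0.115],[0.025,0.01,0.13],[0.025,0.01,0.145],[0.025,0.01,0.16]],"gripper":[0,0,0,0,0,0]}' 20
python3 -m jog '{"dr":[[0,0,0],[0,0,0],[0,0,0],[0,0,0],[0,0,0],[0,0,0]],"linear":[[0,0,0.015],[0,0,0.03],[0,0,0.04],[0,0,0.05],[0,0,0.055],[0,0,0.055]],"gripper":[0,0,0,0,0,0]}'
```

```text
time_s: 8.3
ee_pos: [0.4986, -0.1736, 0.1289]
ee_rot: [180.0, -0.0, 84.0]
ft_force: [-1.0, 1.9, 2.6]
gripper_width: -0.004
gripper_force: 1.6
time_s: 8.9
ee_pos: [0.4986, -0.1736, 0.1178]
ee_rot: [180.0, -0.0, 84.0]
ft_force: [-2.0, 3.6, 6.1]
gripper_width: -0.004
gripper_force: 2.9
```

```bash

python3 -m jog '{"dr":[[0,0,0],[0,0,0],[0,0,0],[0,0,0],[0,0,0],[0,0,0],[0,0,0],[0,0,0],[0,0,0],[0,0,0]],"linear":[[0.01,0,0],[0.02,0,0],[0.03,0,0],[0.04,0,0],[0.05,0,0],[0.06,0,0],[0.07,0,0],[0.08,0,0],[0.09,0,0],[0.1,0,0]],"gripper":[0,0,0,0,0,0,0,0,0,0]}'
python3 - <<'E'
from h import *
im,d=env.capture("wrist"); cv2.imwrite("pics/w3.png",im)
E
```

```text
time_s: 9.9
ee_pos: [0.5012, -0.1547, 0.1183]
ee_rot: [179.9, 0.1, 84.0]
ft_force: [-0.1, -5.9, 6.0]
gripper_width: -0.001
gripper_force: 3.6
```

View pics/w3.png

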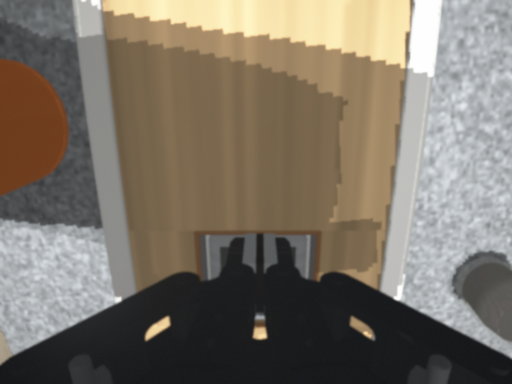

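The fingertips (258,240) are at the hole's far edge (v≈232) with the pad held down. I'll keep pushing.

```bash

python3 -m jog '{"dr":[[0,0,0],[0,0,0],[0,0,0],[0,0,0],[0,0,0]],"linear":[[0.015,0,0],[0.03,0,0],[0.045,0,0],[0.06,0,0],[0.075,0,0]],"gripper":[0,0,0,0,0]}'
python3 -m jog '{"dr":[[0,0,0],[0,0,0],[0,0,0],[0,0,0],[0,0,0],[0,0,0],[0,0,0],[0,0,0],[0,0,0],[0,0,0]],"linear":[[0.02,0,0],[0.04,0,0],[0.06,0,0],[0.08,0,0],[0.1,0,0],[0.12,0,0],[0.14,0,0],[0.16,0,0],[0.18,0,0],[0.2,0,0]],"gripper":[0,0,0,0,0,0,0,0,0,0]}'
python3 - <<'E'
from h import *
im,d=env.capture("top"); cv2.imwrite("pics/top3.png",cv2.resize(im[130:260,200:360],None,fx=4,fy=4))
E
```

```text
time_s: 10.45
ee_pos: [0.5028, -0.1393, 0.1183]
ee_rot: [179.9, 0.1, 84.0]
ft_force: [0.2, -0.3, 2.3]
gripper_width: 0.002
gripper_force: 1.0
time_s: 11.45
ee_pos: [0.5069, -0.0991, 0.1181]
ee_rot: [179.9, 0.0, 84.0]
ft_force: [2.3, -4.1, 3.6]
gripper_width: -0.002
gripper_force: 2.3
```

View pics/top3.png

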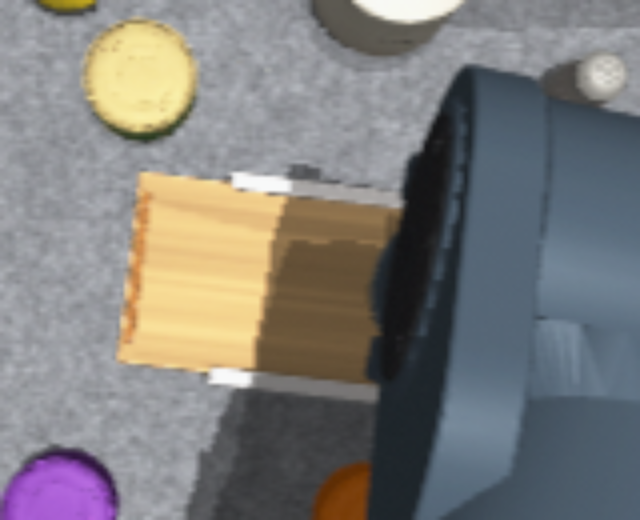

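The lid is out about 60 mm and the tin is well clear. I'll continue to the stop.

```bash

python3 -m jog '{"dr":[[0,0,0],[0,0,0],[0,0,0],[0,0,0],[0,0,0],[0,0,0],[0,0,0],[0,0,0],[0,0,0],[0,0,0],[0,0,0],[0,0,0]],"linear":[[0.03,0,0],[0.06,0,0],[0.09,0,0],[0.12,0,0],[0.15,0,0],[0.18,0,0],[0.21,0,0],[0.24,0,0],[0.27,0,0],[0.3,0,0],[0.33,0,0],[0.36,0,0]],"gripper":[0,0,0,0,0,0,0,0,0,0,0,0]}'
python3 -m jog '{"dr":[[0,0,0],[0,0,0],[0,0,0],[0,0,0]],"linear":[[0.015,0,0],[0.03,0,0],[0.045,0,0],[0.055,0,0]],"gripper":[0,0,0,0]}'
```

```text
time_s: 12.7
ee_pos: [0.5138, -0.0269, 0.1179]
ee_rot: [-180.0, 0.0, 84.0]
ft_force: [-0.8, -1.2, -2.3]
gripper_width: -0.002
gripper_force: 0.9
time_s: 13.1
ee_pos: [0.515, -0.0163, 0.1179]
ee_rot: [-180.0, -0.0, 84.0]
ft_force: [-1.0, -1.7, -1.4]
gripper_width: -0.002
gripper_force: 0.8
```

```bash

python3 -m jog '{"dr":[[0,0,0],[0,0,0],[0,0,0]],"linear":[[0.01,0,0],[0.02,0,0],[0.03,0,0]],"gripper":[0,0,0]}'
python3 -m jog '{"dr":[[0,0,0],[0,0,0],[0,0,0]],"linear":[[0.01,0,0],[0.02,0,0],[0.02,0,0]],"gripper":[0,0,0]}'
```

```text
time_s: 13.4
ee_pos: [0.5157, -0.0104, 0.1179]
ee_rot: [-180.0, 0.0, 84.0]
ft_force: [-1.1, -1.4, -0.8]
gripper_width: -0.003
gripper_force: 0.8
time_s: 13.7
ee_pos: [0.5158, -0.0086, 0.1179]
ee_rot: [180.0, 0.3, 83.9]
ft_force: [-3.2, -22.7, 2.2]
gripper_width: 0.001
gripper_force: 11.5
```

The stop is reached (23 N). I'll back off, rise and move clear.

```bash

python3 -m jog '{"dr":[[0,0,0],[0,0,0],[0,0,0],[0,0,0],[0,0,0],[0,0,0],[0,0,0],[0,0,0]],"linear":[[-0.03,0,0],[-0.065,0,0],[-0.065,0,-0.1],[-0.065,0,-0.3],[-0.065,0,-0.5],[-0.065,0,-0.7],[-0.065,0,-0.9],[-0.065,0,-0.9]],"gripper":[0,0,0,0,0,0,0,0]}'
python3 -m jog '{"dr":[[0,0,0],[0,0,0],[0,0,0],[0,0,0],[0,0,0],[0,0,0],[0,0,0]],"linear":[[0.5,-0.3,0],[1,-0.6,0],[1,-0.8,0],[1,-0.8,0],[1,-0.8,0],[1,-0.8,0],[1,-0.8,0]],"gripper":[0,0,0,0,0,0,0]}'
python3 - <<'E'
from h import *
im,d=env.capture("top"); P=pts("top",d); hsv=cv2.cvtColor(im,cv2.COLOR_BGR2HSV)
cv2.imwrite("pics/top4.png",cv2.resize(im[60:290,130:370],(780,748))[:600])
m=(abs(P[...,2]-.056)<.008)&(hsv[...,0]>8)&(hsv[...,0]<25)&(hsv[...,1]>60)
a=np.radians(84);ax=np.array([np.cos(a),np.sin(a)])
r=P[...,:2]-[.504,-.0987]; al=r@ax; la=r@[-ax[1],ax[0]]
k=m&(abs(la)<.05)&(al>-.13)&(al<.3); print("lid max",np.percentile(al[k],99.5), (al[k]).min())
k=(abs(la)<.015)&(abs(al+.08)<.015); print("plunger z",np.median(P[k][:,2]))
E
```

```text
time_s: 14.5
ee_pos: [0.5164, -0.0196, 0.3031]
ee_rot: [179.6, -0.1, 84.0]
ft_force: [0.9, 0.3, -0.1]
gripper_width: -0.002
gripper_force: 0.0
time_s: 15.2
ee_pos: [0.3758, 0.1971, 0.2979]
ee_rot: [180.0, -0.0, 84.2]
ft_force: [0.9, 0.2, -0.8]
gripper_width: -0.002
gripper_force: 0.0
lid max 0.2674852127426374 0.03512041197497337
plunger z 0.06339871627292848
```

View pics/top4.png

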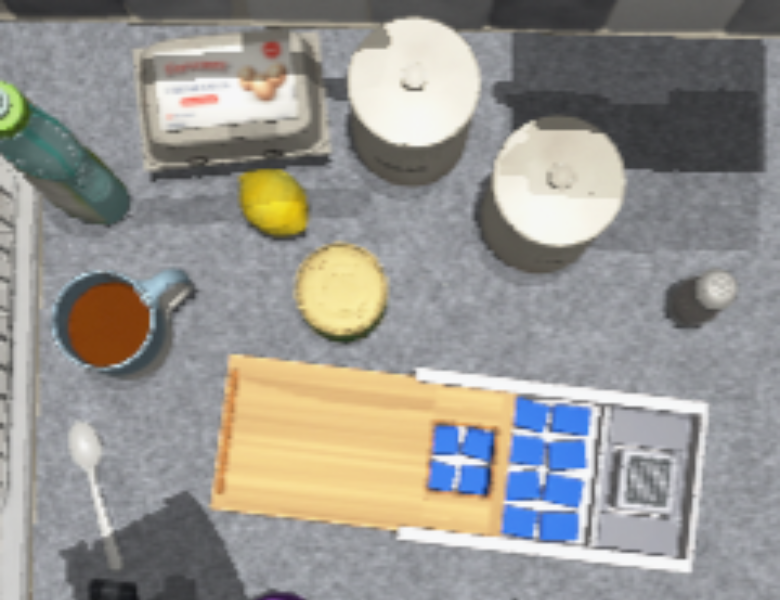

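The lid is fully open: its end is 267 mm along the box axis, as expected at the stop. The plunger is up at 63 mm (645,478), the tin stands upright at (340,290), and the bystanders are where they were.

```bash
python3 -c "
from plant import env
print(env.sign_off())"
```

```text
the job is handed in; nothing more can be done
None
```

The job is done and handed in at about 15 s: I pushed the tin clear (upright, 126 mm off the box axis), pressed the plunger and pushed the lid over it to its stop; the plunger has sprung up and the hand is clear.

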